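Put the jar away in the chilled condiment box

ROBOT

A 6-joint arm with a two-finger parallel gripper is mounted at the origin on the work surface. World frame = base frame: x ahead of the robot, y to its left, z up, the work surface at z = 0. Lengths are in mm, angles in rad, forces in N, time in s.
With the tool pointing down it reaches from about 300 to 775 mm from the base axis. Payload 14.6 kg.
Tool frame: the origin (TCP) lies between the finger pads; the fingertips stand 25 mm ahead of it and the grasp point (between the pads) lies 6 mm ahead of it; z points along the fingers, y is the line along which they close (so a half turn about z gives the same grasp; the last joint's range is limited). The gripper opens to 94 mm and grips with 3 to 60 N. Pads are 16 mm wide; open, the fingers measure 119 mm over their backs; the gripper's body (75 mm by 177 mm) begins 78 mm behind the grasp point.
Start: joints at [1.255, 0.3, 1.521, -0, 1.321, -0.067], TCP at [135.43, 533.055, 230.446] pointing down, gripper open.
Joint ranges: [-3.03, 3.03], [-0.79, 2.21], [0.23, 2.52], [-1.04, 4.18], [0, 3.07], [-2.55, 2.55]. Speed limits (rad/s): [2.22, 2.22, 2.57, 3.14, 3.14, 3.14].

INTERFACE

Orientations are given as [roll, pitch, yaw] about the fixed x, y, z axes, in that order (R = Rz(yaw) Ry(pitch) Rx(roll)).
In Python, from cell import manip gives the robot as it stands. The module is installed in compiled form; this text tells all that it offers.
- The arm moves only by the tool step_arm, never from a script. Its argument "series" is one flat list of numbers, 5 for each row, row after row: the shift along the world's x, y, z in mm, then the turn about the world's z in rad, then the closure, from 0 (fully open) to 1 (shut). In form: [dx, dy, dz, spin, jaw, dx, dy, dz, spin, jaw, ...]. A call has 1 to 20 rows; each row shifts and turns the commanded pose from where the row before left it; what a row does not reach is not made up. A row lasts 1/8 s, in which the tool goes at most 62.5 mm and 10.7 degrees, less where a joint would pass 70% of its speed; a pose out of reach is approached as far as the arm can. A call is refused whole if a number of a shift passes 62.5 or a number of a turn 0.188, either way. A call with a gripper value outside its range is refused whole. The fingers move at their own pace and stop on an object; "squeeze" is the grip in N (left out, the last holds). Time passes only in rows, so rows that do not move let the fingers close. It gives the time, the measured TCP pose, the force, the opening and the grip force at its end, in the units of the state.
- manip.read_state(): the state, without advancing time (a new reading comes with each control period).
- manip.camera(name): name is "scene" or "top" or "wrist"; returns (picture, depth): 480x640x3 uint8, blue, green, red; 480x640 float32, mm along the optical axis (not along the pixel's ray), 0 where there is no reading.
- manip.camera_info(name): a dict with "fovy" (degrees; the focal length in pixels is half the picture's height over the tangent of half this angle, whatever the lens; pixels are square), "cx", "cy" (the principal point, pixels), "k1" (the pictures are not rectified: a ray, as slopes to the right and down, at radius r is drawn at 1 + k1 r^2 times it, then the intrinsics apply), "eye" and "orientation" of the camera in the world. Camera axes: x right, y down, z forward; pixel columns grow to the right and rows downward; lengths in mm; the calibration is good to about 2 mm. A picture is of the moment at which its call begins: read the wrist's pose just before it. camera_info takes no time and is no camera call; for the wrist camera it gives the pose at the moment of the call.
- manip.sign_off(): hands the job in; it is judged then, once.
The state is a dict: "clock": time; "joints": joint angles; "qd": joint speeds; "effort": joint torques, N m; "eef_pos": TCP position; "eef_rot": TCP orientation; "wrist_force": force on the tool from outside, world axes, zero at the start; "moment": the same for the moment, N m; "finger_gap": finger opening in mm; "finger_force": force on a finger pad.
Only numpy, scipy, OpenCV 4.12 (cv2) and the standard library are available. Lean on these libraries where they do the work, as an engineer would, in place of code of your own. Each camera call takes 0.05 s, during which the arm holds its last target. There are 200 camera calls.

TASK

Put the green-capped jar away in the chilled condiment box: raise the box's lid, lock its folding stay by pushing the red knee knob past straight to its stop and let go, and stand the jar upright in the box beside the white-capped jar without dropping it. Then unlock the stay by pushing the knee back through straight, and lower the lid gently until it is fully shut; do not let it fall, and leave the other jar and the bottles standing where they are.

Things in the scene. Friction and masses are not known exactly. Their poses are not given: they have to be found in the camera images.
- chiller: fixed open-topped steel box, 190 (x) by 260 (y) by 100 mm high, walls and floor 6 mm thick. Origin: centre of its underside, on the table. +x points from its handle side (near the robot) to the lid hinge, +y to its left, z up. Turned up to 0.3 rad about the vertical. The folding stay is outside its right (-y) wall; links and knob stand out 76 mm from that wall.
- lid_hinge (a point): middle of the lid's hinge line, at the box's far rim: 95 mm along the box's +x, 104 mm above the table. The hinge line runs along the box's y.
- lid (a joint): lid angle, rad: 0 = shut, 1.45 = open as far as the straight stay lets it. The lid (190 by 260 by 8 mm, 0.55 kg, varies by a tenth) takes about 4 N at the handle to lift. Hinge and stay are stiff: it stands by itself from about 1.15 rad up, even with the stay unlocked, but falls shut if let go below about 1.0.
- lid_handle (a point): middle of the lid's handle: round black bar 12 mm thick, 130 mm long, parallel to the hinge line, 235 mm from it, in the plane of the lid. Its two arms are 60 mm either side; 36 mm clear gap between bar and lid edge. With the lid shut it is 104 mm above the table. It can be pinched from above (fingers closing along the box's x) and turns in the fingers as the lid swings.
- stay_knee (a joint): bend of the folding stay's knee, rad: 0 = folded (lid shut), 2.782 = the two links in line (straight), 2.942 = the stop, where the stay is locked and the lid cannot be pushed down. The knee is stiff: with the lid raised to 1.3 or more the knob takes a few newtons to push through straight, much more at the stop. It unfolds as the lid rises but does not pass straight unless pushed at the knob.
- knee_knob (a point): middle of the red round knob on the knee: 16 mm thick, 60 mm long, axis along the box's y, 58 mm outside the right wall. With the lid up it can be pinched from above (fingers closing along the box's x) or pushed. To lock it moves towards the robot and up, square to the line from stay foot to lid pivot; to unlock, back and down. At the stop it is 9 mm past the straight line.
- stay_foot (a point): point on the axis of the stay's lower pivot (on the right wall, 65 mm along the box's -x from its centre, 69 mm above the table), level in y with the knob's middle. The knob moves on a circle of radius 113 mm about this axis. The upper link is also 113 mm long and ends at the lid's pivot, on the lid's right edge 140 mm from the hinge line.
- jar_mid (a point): middle, half-way up, of the amber glass jar with the green cap: round, 52 mm across, 75 mm tall, about 0.16 kg (varies), cap 48 mm across from 61 mm up. Stands on the table to the right. z is up along the jar.
- kept_jar_mid (a point): middle, half-way up, of the like jar with a white cap and terracotta-coloured contents, standing loose inside the box, to the left, middle or right of it.
- sauce: bystander: bottle with blue cap, 60 mm across, 170 mm tall. Origin: centre of underside.
- syrup: bystander: green bottle with blue cap, 60 mm across, 170 mm tall. Origin: centre of underside.
Things that resemble listed ones, but are neither listed nor needed, are in the scene too. Of the things that look like the part that bears jar_mid, take the one that is farthest from the robot's base at the start.

How it is judged:
By the outcome, as a careful person would: the job done as asked, in the order asked, and still so for the second after the job is handed in, with the robot touching nothing.
It also fails if it takes over 72 s, if anything falls off the work surface, if the arm or the gripper's body presses on something with over 40 N, if the wrist force passes 120 N, or if a joint passes its speed limit or range.

## Working session

There is one attempt and no reset: what is moved stays moved. The work goes in short steps, Python scripts to look and compute and a tool call to move; the robot and the scene stay as the last step left them, time stands still between calls to the robot, and variables do not carry over. Pictures are saved under pics/ and viewed, at most 10 in all, crops included, and the job is handed in when it is done.

Besides the shell and the picture viewer there is one more tool, called after ">>>" by a JSON object that holds its "api" and its "payload". step_arm: Moves the arm, as the interface text tells. Its arguments: {"type":"object","properties":{"series":{"type":"array"},"squeeze":{"type":"number"}},"required":["series"]}

```bash
mkdir -p pics; cat > h.py <<'E'
import numpy as np, cv2, math
from cell import manip
from scipy.spatial.transform import Rotation as R
def grab(n):
    i=manip.camera_info(n); p,d=manip.camera(n); return p,d,i
def rot(i):
    o=np.array(i["orientation"],float)
    return o if o.shape==(3,3) else R.from_euler('xyz',o).as_matrix()
def ray(i,u,v):
    f=240/math.tan(math.radians(i["fovy"])/2)
    K=np.array([[f,0,i["cx"]],[0,f,i["cy"]],[0,0,1.]])
    s=cv2.undistortPoints(np.array([[[u,v]]],float),K,np.array([i["k1"],0,0,0,0.]))[0,0]
    return np.array(i["eye"],float),rot(i),np.array([s[0],s[1],1.])
def plane(i,u,v,z):
    e,M,s=ray(i,u,v); w=M@s; return e+w*(z-e[2])/w[2]
def pt(i,d,u,v):
    e,M,s=ray(i,u,v); return e+M@s*d[int(round(v)),int(round(u))]
E
python3 - <<'E'
from h import *
for n in("scene","top"):
    p,d,i=grab(n); print(n,i); cv2.imwrite(f"pics/{n}0.png",p); np.savez(f"{n}0.npz",p=p,d=d)
print(manip.read_state())
E
```

```text
scene {'fovy': 57.44928383120165, 'cx': 316.7630277295975, 'cy': 233.4531627409529, 'k1': -0.03946842622891137, 'eye': array([1064.24097333, -379.17626627,  841.2390136 ]), 'orientation': array([-2.46334413,  0.01082151,  1.19218447])}
top {'fovy': 56.00075532870521, 'cx': 315.09711350834164, 'cy': 243.32942453142869, 'k1': -0.05534457015186638, 'eye': array([ 370.06441393, -167.26861663,  980.75835201]), 'orientation': array([-2.95321271,  0.00613753, -1.56754724])}
{'clock': 0.1, 'joints': array([ 1.25539586e+00,  3.00383937e-01,  1.52148313e+00,  3.45336841e-05,
        1.32067935e+00, -6.66064936e-02]), 'qd': array([ 2.64601533e-03, -1.46603731e-03,  9.96996018e-05,  1.60695229e-03,
       -7.12072623e-04, -4.53512541e-04]), 'effort': array([ 1.03960112e-03, -5.32647014e+01, -3.53279793e+01,  7.10196700e-02,
        2.35724525e-02, -7.41116310e-05]), 'eef_pos': array([135.36843321, 532.88432725, 229.97556079]), 'eef_rot': array([-3.14064323e+00, -9.68569093e-05,  2.89279007e+00]), 'wrist_force': array([ 0.61162784,  0.35078183, -0.53336912]), 'moment': array([-0.02626029, -0.00812989, -0.00765626]), 'finger_force': 0.0, 'finger_gap': 93.84390698058218}
```

View pics/top0.png

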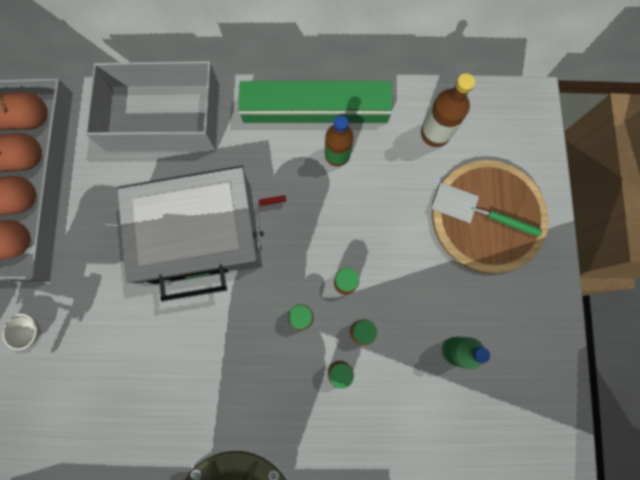

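View pics/scene0.png

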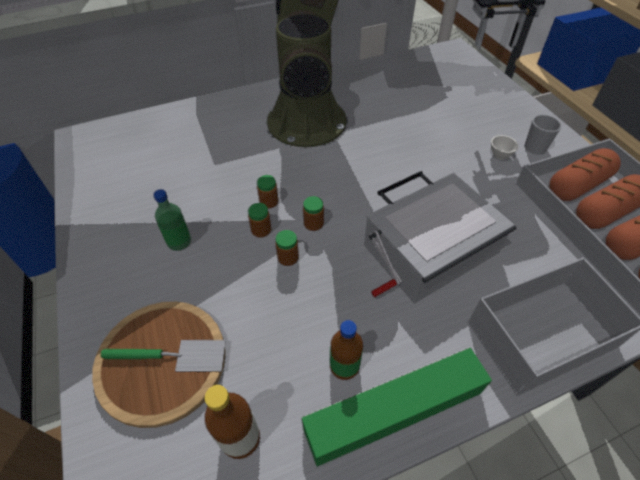

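The top view shows four green-capped jars at (347,280), (301,317), (364,332) and (341,375). It also shows the lid handle bar at (193,290), the red knob at (272,201), the sauce bottle at (340,145) and the syrup bottle at (465,352). The scene view shows the same four jars, at (287,247), (313,212), (260,219) and (267,191). I'll measure their distances from the base.

```bash
cat > m.py <<'E'
from h import *
Z=np.load("top0.npz");p,d=Z['p'],Z['d'];i=manip.camera_info("top")
Zs=np.load("scene0.npz");ps,ds=Zs['p'],Zs['d'];si=manip.camera_info("scene")
def blobs(p,lo,hi,mina):
    m=cv2.inRange(cv2.cvtColor(p,cv2.COLOR_BGR2HSV),lo,hi)
    n,l,s,c=cv2.connectedComponentsWithStats(m); return [(c[k],s[k],l==k) for k in range(1,n) if s[k,4]>=mina],m
for nm,P,D,I in(("top",p,d,i),("scene",ps,ds,si)):
    for c,s,_ in blobs(P,(45,90,40),(85,255,255),60)[0]:
        q=plane(I,*c,75); print(nm,"green",c.round(),s[2:],q.round(1),np.hypot(*q[:2]).round(), pt(I,D,*c).round())
    for c,s,_ in blobs(P,(0,120,40),(5,255,255),60)[0]+blobs(P,(172,120,40),(180,255,255),60)[0]:
        print(nm,"red",c.round(1),s[2:],pt(I,D,*c).round(1))
# lid surface points by depth in top view
ys,xs=np.mgrid[150:310:1,100:275:1]
P=np.array([pt(i,d,u,v) for u,v in zip(xs.ravel(),ys.ravel())])
P=P.reshape(ys.shape+(3,))
m=((P[...,2]>101)&(P[...,2]<116)).astype(np.uint8); m=cv2.morphologyEx(m,cv2.MORPH_OPEN,np.ones((11,11)))
print("lid z",np.median(P[m>0][:,2]))
r=cv2.minAreaRect(P[m>0][:,:2].astype(np.float32)); print("lid rect",r, cv2.boxPoints(r).round(1))
# handle: dark pixels
g=cv2.inRange(p[260:310,150:240],(0,0,0),(32,32,32)); n,l,s,c=cv2.connectedComponentsWithStats(g); k=1+s[1:,4].argmax()
vv,uu=np.where(l==k); H=np.array([plane(i,u+150,v+260,104)[:2] for u,v in zip(uu,vv)],np.float32)
rr=cv2.minAreaRect(H); print("handle",s[k],rr,cv2.boxPoints(rr).round(1))
for nm,(u,v) in dict(sauce=(341,123),syrup=(482,355)).items(): print(nm,plane(i,u,v,168).round(1))
cv2.imwrite("pics/crop1.png",cv2.resize(np.hstack([p[180:400,110:400]]),None,fx=2.6,fy=2.6,interpolation=cv2.INTER_CUBIC))
E
python3 m.py
```

```text
top green [315.  95.] [ 153   29 4408] [ 873.8 -160.5   75. ] 888.0 [ 875. -160.   72.]
top green [288. 118.] [ 96   7 648] [ 819.3 -102.3   75. ] 826.0 [845. -99.  23.]
top green [368. 118.] [ 44   7 282] [ 819.6 -273.8   75. ] 864.0 [ 846. -280.   22.]
top green [337. 156.] [ 25  18 233] [ 730.8 -206.5   75. ] 759.0 [ 733. -207.   69.]
top green [515. 223.] [ 54  25 482] [ 585.9 -576.4   75. ] 822.0 [ 594. -593.   39.]
top green [347. 279.] [ 24  23 420] [ 469.6 -225.1   75. ] 521.0 [ 470. -225.   75.]
top green [300. 317.] [ 23  24 446] [ 394.5 -131.6   75. ] 416.0 [ 395. -132.   75.]
top green [364. 332.] [ 23  23 426] [ 365.2 -258.6   75. ] 447.0 [ 365. -258.   76.]
top green [461. 352.] [ 38  30 864] [ 326.3 -448.4   75. ] 555.0 [ 328. -436.  116.]
top green [341. 375.] [ 23  24 451] [ 281.7 -211.7   75. ] 352.0 [ 282. -212.   73.]
top red [271.9 200.1] [ 27   9 146] [644.4 -67.1  40.1]
scene green [266. 183.] [ 17  16 224] [ 289.3 -215.6   75. ] 361.0 [ 292. -216.   78.]
scene green [313. 205.] [ 19  18 271] [ 402.2 -134.5   75. ] 424.0 [ 402. -134.   75.]
scene green [173. 22
[... 309 characters left out ...]
0 [ 602. -596.   38.]
scene green [394. 405.] [ 189  118 9054] [ 888.9 -176.7   75. ] 906.0 [ 888. -176.   72.]
scene green [344. 368.] [ 29  21 339] [ 796.1 -227.9   75. ] 828.0 [ 793. -226.   65.]
scene red [383.6 287.5] [ 24  16 129] [652.5 -71.   39.5]
lid z 109.27328497783316
lid rect ((578.8836059570312, 98.26425170898438), (205.5360565185547, 262.4180603027344), 9.461419105529785) [[455.9 210.8]
 [499.1 -48.1]
 [701.8 -14.3]
 [658.7 244.6]]
handle [ 12  26  63  14 163] ((439.2473449707031, 76.46898651123047), (6.127089500427246, 123.47451782226562), 9.777156829833984) [[425.7 136.8]
 [446.7  15.1]
 [452.8  16.1]
 [431.8 137.8]]
sauce [ 762.6 -211.2  168. ]
syrup [ 324.9 -457.1  168. ]
```

View pics/crop1.png

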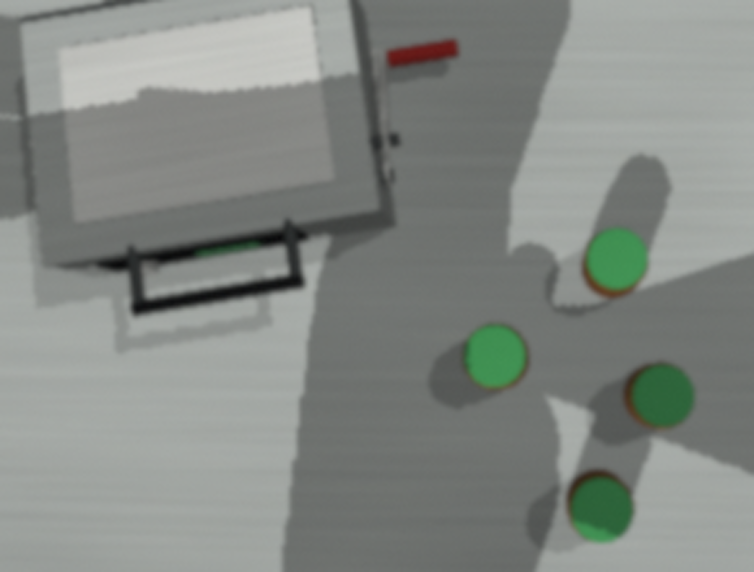

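The jar to take is the one at top (347,280): it is 521 mm from the base, against 416, 447 and 352 for the others. In the crop it is the upper right jar at (615,260), with a green cap and an amber body. The box yaw is about 0.168. I'll hover over the handle first.

>>> {"api": "step_arm", "payload": {"series": [30,-45,-1,-0.115,0.3,30,-45,-1,-0.115,0.3,30,-45,-1,-0.115,0.3,30,-45,-1,-0.115,0.5,30,-45,-1,-0.115,0.57,30,-45,-1,-0.115,0.57,30,-45,-1,-0.115,0.57,30,-45,-1,-0.115,0.57,30,-45,-1,-0.115,0.57,30,-45,-1,-0.115,0.57,0,0,0,0,0.57,0,0,0,0,0.57]}}

```text
clock: 1.6
eef_pos: [435.1, 83.3, 220.2]
eef_rot: [-3.141, -0.0, 1.743]
wrist_force: [0.2, 0.4, 0.8]
finger_gap: 40.6
finger_force: 0.0
```

```bash
python3 - <<'E'
from h import *
s=manip.read_state();print(s['eef_pos'],s['eef_rot'],s['clock'],s['finger_gap'])
p,d,i=grab("wrist");print(i); cv2.imwrite("pics/w1.png",p); np.savez("w1.npz",p=p,d=d)
E
```

```text
[435.0513004   83.34076147 220.20128341] [-3.14092577e+00 -2.13576593e-04  1.74338734e+00] 1.6 40.555762490217845
{'fovy': 61.46714773223578, 'cx': 315.3671411975545, 'cy': 241.67474785272566, 'k1': 0.0027382286553668863, 'eye': array([421.09356417, 165.43651803, 375.59729618]), 'orientation': array([2.85157910e+00, 6.87423726e-04, 1.73686822e-01])}
```

View pics/w1.png

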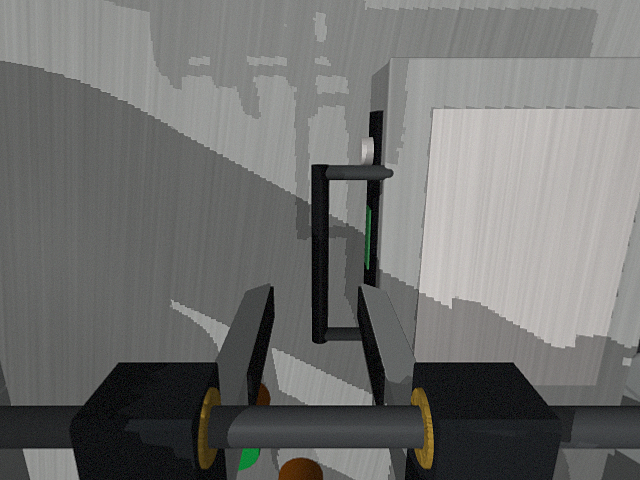

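The wrist view shows the handle bar from (320,166) to (320,342), vertical in the picture, so the yaw matches. It lies between the fingers.

```bash
python3 - <<'E'
from h import *
Z=np.load("w1.npz");p,d=Z['p'],Z['d'];i=dict(fovy=61.46714773223578,cx=315.367,cy=241.675,k1=.00274,eye=[421.0936,165.4365,375.5973],orientation=[2.8515791,.000687,.17368682])
m=cv2.inRange(p,(0,0,0),(45,45,45));
for v in(190,230,270,310):
    x=np.where(m[v,300:345])[0]+300; print(v,x.min(),x.max(),plane(i,x.mean(),v,104).round(1),pt(i,d,x.mean(),v).round(1))
a,b=plane(i,320,166,104),plane(i,320,342,104);print(a,b,(a+b)/2,np.arctan2(-(a-b)[0],(a-b)[1]))
# lid front edge & left edge
print([pt(i,d,*q).round(1) for q in((430,75),(600,65),(500,200),(410,260))])
E
```

```text
190 312 328 [431.7 122.  104. ] [431.4 123.1 110.5]
230 312 328 [436.6  94.5 104. ] [436.2  96.6 112. ]
270 312 327 [441.5  65.2 104. ] [441.   67.9 111.3]
310 312 327 [447.   34.2 104. ] [446.3  37.7 111.2]
[428.87669149 137.8220468  104.        ] [452.09603883   7.98710686 104.        ] [440.48636516  72.90457683 104.        ] 0.17696662819081868
[array([485.5, 204.2, 109. ]), array([585.3, 227.3, 109.9]), array([549.8, 137.3, 111.7]), array([501.9,  85.5, 109.5])]
```

>>> {"api": "step_arm", "payload": {"series": [5,-10,-10,0,0.57,0,0,-25,0,0.57,0,0,-25,0,0.57,0,0,-25,0,0.57,0,0,-15,0,0.57,0,0,-10,0,0.57,0,0,0,0,0.57,0,0,0,0,0.8,0,0,0,0,1,0,0,0,0,1,0,0,0,0,1,0,0,0,0,1], "squeeze": 25}}

```text
clock: 3.15
eef_pos: [439.9, 72.9, 110.6]
eef_rot: [-3.14, 0.0, 1.743]
wrist_force: [-6.9, -0.6, 6.5]
finger_gap: 11.4
finger_force: 25.0
```

>>> {"api": "step_arm", "payload": {"series": [1,0,12,0,1,0.2,0.2,11.5,0,1,3.4,0.6,23,0,1,5.7,1,23,0,1,7.9,1.4,22,0,1,10.1,1.8,21,0,1,12,2.1,20,0,1]}}

```text
clock: 4.03
eef_pos: [478.9, 79.7, 244.3]
eef_rot: [-3.136, 0.0, 1.743]
wrist_force: [-16.1, -4.9, 5.1]
finger_gap: 11.3
finger_force: 25.0
```

>>> {"api": "step_arm", "payload": {"series": [14.1,2.5,18.7,0,1,15.8,2.8,17.2,0,1,17.3,3,15.5,0,1,18.8,3.3,13.7,0,1,20.1,3.5,11.6,0,1,21,3.7,9.6,0,1,20,3.5,7,0,1,12,2,3,0,1,0,0,0,0,1,0,0,0,0,1]}}

```text
clock: 5.28
eef_pos: [620.1, 104.3, 341.5]
eef_rot: [3.138, 0.001, 1.743]
wrist_force: [-0.8, -1.0, 6.0]
finger_gap: 10.9
finger_force: 25.0
```

>>> {"api": "step_arm", "payload": {"series": [5,0.9,1.5,0,1,5,0.9,1,0,1,0,0,0,0,1,0,0,0,0,0.57,0,0,0,0,0.57,0,0,0,0,0.57,0,0,20,0,0.57,0,0,30,0,0.57,-30,-5,0,0,0.57,-50,-9,0,0,0.57,-50,-9,0,0,0.57,-30,-30,0,0,0.57,0,-50,0,0,0.57,0,-50,0,0,0.57,0,0,0,0,0.57]}}

```text
clock: 7.15
eef_pos: [469.6, -49.0, 391.7]
eef_rot: [-3.141, 0.0, 1.739]
wrist_force: [-1.0, 0.7, 0.0]
finger_gap: 40.3
finger_force: 0.0
```

```bash
python3 - <<'E'
from h import *
out=[]
for n in("scene","top"):
    p,d,i=grab(n); out.append(p); np.savez(f"{n}1.npz",p=p,d=d)
    h=cv2.cvtColor(p,cv2.COLOR_BGR2HSV)
    m=cv2.inRange(h,(0,140,40),(4,255,255))|cv2.inRange(h,(174,140,40),(180,255,255))
    k,l,s,c=cv2.connectedComponentsWithStats(m)
    for j in range(1,k):
        if s[j,4]>60: 
            vs,us=np.where(l==j); Q=np.array([pt(i,d,u,v) for u,v in zip(us,vs)])
            y=Q[:,:2]-np.array([440.3,73.5]); a=.173; B=np.c_[y@[np.cos(a),np.sin(a)]-140,y@[-np.sin(a),np.cos(a)],Q[:,2]]
            print(n,c[j],s[j],"box med",np.median(B,0).round(1),"5/95",np.percentile(B,[5,95],axis=0).round(1).tolist())
cv2.imwrite("pics/st1.png",np.hstack([out[0][130:370,220:560],out[1][120:360,80:400]]))
print(manip.read_state()['eef_pos'])
E
```

```text
scene [383.75543478 251.86413043] [371 244  27  17 184] box med [  25.7 -179.4  146.3] 5/95 [[19.4, -205.0, 141.8], [30.0, -151.6, 148.6]]
top [267.98285714 193.24      ] [254 189  29  10 175] box med [  19.4 -174.1  146.3] 5/95 [[14.6, -198.6, 142.9], [25.1, -149.3, 148.9]]
[469.83242178 -46.71134161 391.7577972 ]
```

View pics/st1.png

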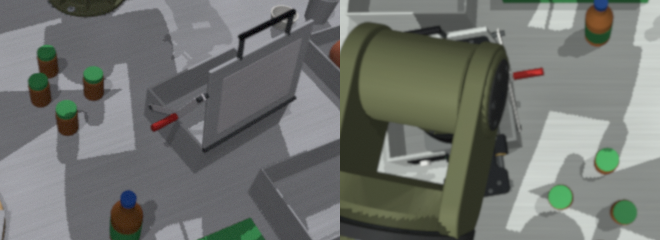

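The lid is up and standing. The knob shows at (164,122) in the scene crop and (528,73) in the top crop, which is near the predicted (23,140) in box x-z. I'll pinch the outer part of the knob.

>>> {"api": "step_arm", "payload": {"series": [20,-20,0,0,0.57,35,-20,0,0,0.57,45,-1,0,0,0.57,45,0,0,0,0.57,19,0,0,0,0.57,0,0,-40,0,0.57,0,0,-50,0,0.57,0,0,-50,0,0.57,0,0,-30,0,0.57,0,0,0,0,0.57]}}

```text
clock: 8.5
eef_pos: [633.3, -86.1, 219.7]
eef_rot: [-3.138, -0.002, 1.744]
wrist_force: [1.1, 0.1, 1.1]
finger_gap: 40.7
finger_force: 0.0
```

```bash
python3 - <<'E'
from h import *
print(manip.read_state()['eef_pos'])
p,d,i=grab("wrist")
cv2.imwrite("pics/w2.png",p)
h=cv2.cvtColor(p,cv2.COLOR_BGR2HSV)
m=cv2.inRange(h,(0,140,40),(4,255,255))|cv2.inRange(h,(174,140,40),(180,255,255))
k,l,s,c=cv2.connectedComponentsWithStats(m)
for j in range(1,k):
    if s[j,4]>60:
        vs,us=np.where(l==j); Q=np.array([pt(i,d,u,v) for u,v in zip(us,vs)]);print(s[j],np.median(Q,0),np.percentile(Q,[3,97],axis=0).round(1))
E
```

```text
[633.32875155 -86.13785459 219.70374283]
[ 303  189   26  100 2386] [630.179617   -68.9515581  147.44134267] [[620.7 -97.5 143.2]
 [639.9 -42.6 149.3]]
```

View pics/w2.png

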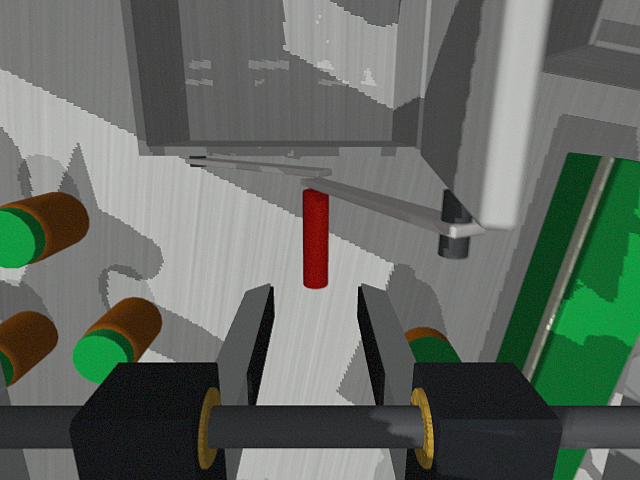

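The wrist view shows the knob from (315,190) to (315,287), centred between the fingers. The lid pivot stud ends near (453,257). I'll check its clearance from the gripper body.

```bash
python3 - <<'E'
from h import *
p,d,i=grab("wrist")
for u,v in((453,252),(453,240),(453,200),(460,231),(440,225),(315,185)):
    Q=pt(i,d,u,v); y=Q[:2]-np.array([440.3,73.5]);a=.173
    print(u,v,Q.round(1),(y@[np.cos(a),np.sin(a)]-140).round(1),(y@[-np.sin(a),np.cos(a)]).round(1))
y=np.array([633.3,-86.1])-np.array([440.3,73.5]);print("tool",y@[np.cos(a),np.sin(a)]-140,y@[-np.sin(a),np.cos(a)])
E
```

```text
453 252 [673.2 -38.2 247.3] 70.2 -150.1
453 240 [672.  -34.1 247.4] 69.8 -145.9
453 200 [668.5 -21.  246.9] 68.6 -132.4
460 231 [672.5 -30.1 249.9] 70.8 -142.1
440 225 [665.9 -29.6 248.7] 64.5 -140.4
315 185 [625.4 -37.2 158.3] 23.3 -140.9
tool 22.64576891767186 -190.4403157243215
```

>>> {"api": "step_arm", "payload": {"series": [0.8,-5,0,0,0.57,0,0,-25,0,0.57,0,0,-25,0,0.57,0,0,-16,0,0.57,0,0,0,0,0.57,0,0,0,0,0.8,0,0,0,0,1,0,0,0,0,1,0,0,0,0,1], "squeeze": 25}}

```text
clock: 9.72
eef_pos: [634.5, -92.8, 155.9]
eef_rot: [-3.141, 0.0, 1.743]
wrist_force: [-3.1, -1.5, 1.1]
finger_gap: 15.1
finger_force: 25.0
```

>>> {"api": "step_arm", "payload": {"series": [-2.5,-0.4,3.1,0,1,-2.6,-0.5,3,0,1,-2.7,-0.5,2.9,0,1,-2.8,-0.5,2.8,0,1,-2.9,-0.5,2.7,0,1,-3,-0.5,2.6,0,1,-3.1,-0.5,2.5,0,1,-3.2,-0.6,2.3,0,1,0,0,0,0,1]}}

```text
clock: 10.85
eef_pos: [611.6, -96.9, 177.9]
eef_rot: [-3.141, 0.0, 1.743]
wrist_force: [1.7, -1.1, 0.3]
finger_gap: 14.9
finger_force: 25.0
```

>>> {"api": "step_arm", "payload": {"series": [-1.6,-0.3,1.2,0,1,-1.6,-0.3,1.1,0,1,-1.6,-0.3,1.1,0,1,0,0,0,0,1]}}

```text
clock: 11.35
eef_pos: [609.1, -97.0, 179.8]
eef_rot: [3.136, 0.0, 1.743]
wrist_force: [28.5, 1.1, -19.7]
finger_gap: 15.2
finger_force: 25.0
```

>>> {"api": "step_arm", "payload": {"series": [0,0,0,0,0.57,0,0,0,0,0.57,0,0,0,0,0.57,0,-2,20,0,0.57,0,0,40,0,0.57,0,0,40,0,0.57,0,0,0,0,0.57]}}

```text
clock: 12.22
eef_pos: [607.6, -99.8, 284.5]
eef_rot: [3.137, 0.002, 1.743]
wrist_force: [0.2, -0.8, -0.8]
finger_gap: 40.4
finger_force: 0.0
```

```bash
cat >> h.py <<'E'
a=.173
def box(Q):
    y=Q[...,:2]-np.array([440.3,73.5]); return np.stack([y@[np.cos(a),np.sin(a)]-140,y@[-np.sin(a),np.cos(a)],Q[...,2]],-1)
def world(b):
    return np.array([440.3,73.5])+(b[0]+140)*np.array([np.cos(a),np.sin(a)])+b[1]*np.array([-np.sin(a),np.cos(a)])
def knob(n):
    p,d,i=grab(n); h=cv2.cvtColor(p,cv2.COLOR_BGR2HSV)
    m=cv2.inRange(h,(0,140,40),(4,255,255))|cv2.inRange(h,(174,140,40),(180,255,255))
    k,l,s,c=cv2.connectedComponentsWithStats(m)
    for j in range(1,k):
        if s[j,4]>60:
            vs,us=np.where(l==j); Q=np.array([pt(i,d,u,v) for u,v in zip(us,vs)]); print(n,"knob",c[j].round(),"box",np.median(box(Q),0).round(1))
    return p,d,i
E
python3 - <<'E'
from h import *
p,d,i=knob("wrist"); p,d,i=knob("scene")
# lid angle: points on lid face/handle region in scene
vs,us=np.mgrid[130:330,380:560]; B=box(np.array([pt(i,d,u,v) for u,v in zip(us.ravel(),vs.ravel())]))
s=(abs(B[:,1])<115)&(B[:,2]>130)&(B[:,2]<285)&(B[:,0]>40)&(B[:,0]<130)
c=np.polyfit(B[s,2],B[s,0],1);print(s.sum(),"lid angle",np.pi/2-np.arctan(-c[0]))
E
```

```text
wrist knob [319. 207.] box [  -1.7 -171.7  169.4]
scene knob [378. 237.] box [   2.2 -178.6  167.9]
4588 lid angle 1.431268379902584
```

The stay is locked, with the knob at box (0,~162) as predicted. Next is the jar: I'll hover over it and look into the box with the top camera as well.

>>> {"api": "step_arm", "payload": {"series": [-20,-25,0,0,0.3,-30,-30,-10,0,0,-30,-30,-25,0,0,-30,-25,-30,0,0,-25,-17,-30,0,0,0,0,0,0,0,0,0,0,0,0]}}

```text
clock: 13.2
eef_pos: [472.5, -226.4, 186.2]
eef_rot: [3.142, -0.0, 1.743]
wrist_force: [-0.5, -0.8, 0.3]
finger_gap: 93.6
finger_force: 0.0
```

```bash
python3 - <<'E'
from h import *
print(manip.read_state()['eef_pos'],manip.read_state()['clock'])
out=[]
for n in("wrist","top","scene"):
    p,d,i=grab(n); out.append(p); np.savez(n+"2.npz",p=p,d=d)
    m=cv2.inRange(cv2.cvtColor(p,cv2.COLOR_BGR2HSV),(45,90,40),(85,255,255))
    k,l,s,c=cv2.connectedComponentsWithStats(m)
    for j in range(1,k):
        if s[j,4]>200:
            vs,us=np.where(l==j); Q=np.array([pt(i,d,u,v) for u,v in zip(us,vs)]); z=Q[:,2]; Q=Q[(z>68)&(z<83)]
            if len(Q)>100 and n=="wrist":
                print(n,c[j].round(),s[j],"cap circle",cv2.minEnclosingCircle(Q[:,:2].astype(np.float32)),Q.mean(0).round(1))
cv2.imwrite("pics/c2.png",np.vstack([np.hstack([out[0][:,:][::2,::2],out[1][100:340,80:400]]),np.hstack([out[2][100:340,300:620],out[1][240:480,80:400]])]))
E
```

```text
[ 472.4873564  -226.3880881   186.23943779] 13.2
wrist [221.  82.] [ 182   41   79   82 5070] cap circle ((396.62109375, -132.11033630371094), 23.947872161865234) [ 397.2 -131.9   76. ]
wrist [ 38. 179.] [   0  144   80   73 4647] cap circle ((282.8689880371094, -213.47227478027344), 24.222246170043945) [ 284.8 -212.3   75.6]
wrist [314. 245.] [ 280  211   69   68 3660] cap circle ((471.8554992675781, -226.27687072753906), 23.833494186401367) [ 471.6 -225.1   75.9]
wrist [161. 266.] [ 125  232   72   68 3716] cap circle ((366.71282958984375, -260.2120361328125), 24.345609664916992) [ 368.  -258.9   75.8]
```

View pics/c2.png

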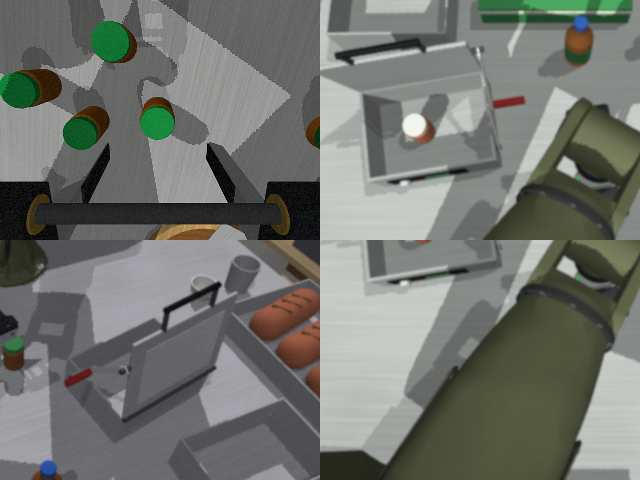

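The wrist view shows the target jar at (314,245) of the full frame, centred under the tool. The top view shows the white-capped jar in the box at about (174,226), left to middle.

>>> {"api": "step_arm", "payload": {"series": [0,0,-30,0,0,0,0,-35,0,0,0,0,-35,0,0,0,0,-22,0,0,0,0,-10,0,0,0,0,0,0,0,0,0,0,0,0.3,0,0,0,0,0.6,0,0,0,0,0.6,0,0,0,0,0.6,0,0,0,0,0.6], "squeeze": 25}}

```text
clock: 14.72
eef_pos: [472.0, -226.7, 54.1]
eef_rot: [-3.142, 0.0, 1.743]
wrist_force: [-1.1, -0.4, 1.5]
finger_gap: 51.2
finger_force: 25.0
```

```bash
python3 - <<'E'
from h import *
Z=np.load("top2.npz");p,d=Z['p'],Z['d'];i=manip.camera_info("top")
h=cv2.cvtColor(p,cv2.COLOR_BGR2HSV)
m=cv2.inRange(h[195:270,130:230],(0,0,200),(180,60,255)); k,l,s,c=cv2.connectedComponentsWithStats(m)
for j in range(1,k):
    if s[j,4]>60: u,v=c[j]+[130,195]; print(u,v,s[j],"box",box(plane(i,u,v,81)),box(pt(i,d,u,v)))
# box rim corners check
vs,us=np.mgrid[170:300,110:270];B=box(np.array([pt(i,d,u,v) for u,v in zip(us.ravel(),vs.ravel())]))
r=B[(abs(B[:,2]-100)<5)&(B[:,0]<60)&(B[:,0]>-110)&(abs(B[:,1])<150)]; print(np.percentile(r,[1,99],axis=0))
b=(-35,-35);print(world(b))
E
```

```text
222.23622047244095 214.8740157480315 [ 84  15  16  11 127] box [ 10.81488288 -70.01002483  81.        ] [ 32.32846411 -57.24951305   6.96211402]
173.46875 224.54326923076923 [ 33  18  22  24 416] box [ 7.87983179 32.41093309 81.        ] [ 7.84123714 32.3724903  81.13432952]
[[ -97.33121332 -132.93471197   95.24287049]
 [  57.02209262  131.78309419  103.46149946]]
[549.75748429  57.09697796]
```

>>> {"api": "step_arm", "payload": {"series": [0,0,10,0,0.6,0,0,30,0,0.6,0,0,45,0,0.6,0,0,45,0,0.6,0,0,30,0,0.6,5,15,0,0,0.6,8,28,0,0,0.6,11,35,0,0,0.6,11,35,0,0,0.6,11,35,0,0,0.6,11,35,0,0,0.6,11,35,0,0,0.6,9,30,0,0,0.6,4,16,0,0,0.6,0,0,0,0,0.6,0,0,0,0,0.6]}}

```text
clock: 16.73
eef_pos: [552.8, 36.7, 213.8]
eef_rot: [-3.141, 0.0, 1.742]
wrist_force: [-0.6, -0.1, -1.3]
finger_gap: 51.0
finger_force: 25.0
```

```bash
python3 - <<'E'
from h import *
s=manip.read_state();print(box(s['eef_pos']),s['wrist_force'],s['finger_gap'])
p,d,i=grab("wrist"); cv2.imwrite("pics/w3.png",p)
E
```

```text
[-35.55633624 -55.62750956 213.75272727] [-0.61760357 -0.12156388 -1.30320284] 51.008028478110674
```

View pics/w3.png

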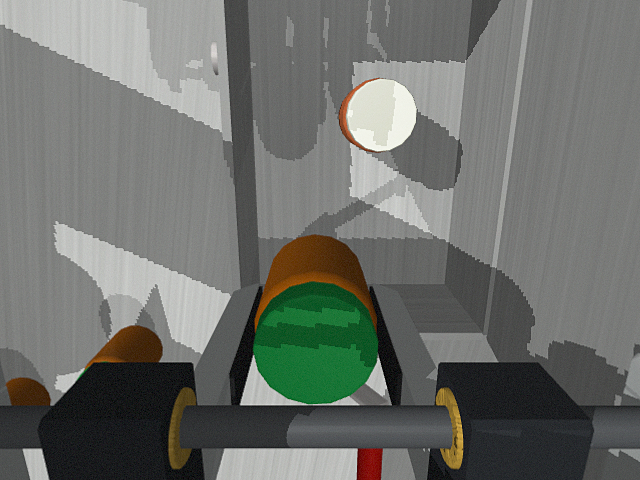

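The jar hangs level in the gripper, its green cap at (315,340). The white-capped jar stands clear at (380,115), and the near wall is at column 240. I'll lower it now.

>>> {"api": "step_arm", "payload": {"series": [0,0,-20,0,0.6,0,0,-35,0,0.6,0,0,-35,0,0.6,0,0,-30,0,0.6,0,0,-18,0,0.6,0,0,-8,0,0.6,0,0,-4,0,0.6,0,0,-2,0,0.6,0,0,0,0,0.6]}}

```text
clock: 17.9
eef_pos: [553.3, 37.4, 62.5]
eef_rot: [3.141, 0.0, 1.743]
wrist_force: [-0.4, 0.7, -1.8]
finger_gap: 51.2
finger_force: 25.0
```

>>> {"api": "step_arm", "payload": {"series": [0,0,-0.8,0,0.6,0,0,-0.7,0,0.6,0,0,-0.7,0,0.6,0,0,0,0,0.6]}}

```text
clock: 18.4
eef_pos: [553.1, 37.4, 60.2]
eef_rot: [3.141, 0.0, 1.743]
wrist_force: [-1.8, 0.3, 3.5]
finger_gap: 51.5
finger_force: 25.0
```

>>> {"api": "step_arm", "payload": {"series": [0,0,0,0,0.42,0,0,0,0,0.36,0,0,0,0,0.3,0,0,0,0,0.3,0,0,0,0,0.3,0,0,10,0,0.3,0,0,25,0,0.3,0,0,40,0,0.3,0,0,45,0,0.3,0,0,50,0,0.3,0,0,50,0,0.3,0,0,40,0,0.3,0,0,0,0,0.57]}}

```text
clock: 20.02
eef_pos: [553.5, 37.4, 323.6]
eef_rot: [3.136, 0.001, 1.743]
wrist_force: [0.9, 0.3, -1.1]
finger_gap: 58.8
finger_force: 0.0
```

```bash
python3 - <<'E'
from h import *
s=manip.read_state();print(s['eef_pos'],box(s['eef_pos']))
p,d,i=grab("wrist")
h=cv2.cvtColor(p,cv2.COLOR_BGR2HSV)
for nm,m in(("green",cv2.inRange(h,(45,90,40),(85,255,255))),("white",cv2.inRange(h,(0,0,195),(180,60,255)))):
    k,l,st,c=cv2.connectedComponentsWithStats(m)
    for j in range(1,k):
        if st[j,4]>300:
            vs,us=np.where(l==j); Q=box(np.array([pt(i,d,u,v) for u,v in zip(us,vs)])); q=Q[(abs(Q[:,2]-81)<8)&(abs(Q[:,0])<90)&(abs(Q[:,1])<125)]
            if len(q)>150: print(nm,c[j].round(),cv2.minEnclosingCircle(q[:,:2].astype(np.float32)),np.percentile(q[:,2],[5,50,95]))
E
```

```text
[553.49937452  37.3775635  323.61170506] [-34.70843299 -55.06918129 323.61170506]
green [313. 206.] ((-35.03013610839844, -54.77596664428711), 24.027360916137695) [80.55431152 82.06102143 83.40744988]
white [360. 117.] ((9.201793670654297, 31.399765014648438), 23.38750648498535) [80.65146097 82.02828268 83.36934123]
```

The jar stands upright at box (-35,-55) and the kept jar hasn't moved. I'll go back to the knob.

>>> {"api": "step_arm", "payload": {"series": [8,-25,0,0,0.57,12,-40,0,0,0.57,16,-40,0,0,0.57,20.5,-29.5,0,0,0.57,0,0,-30,0,0.57,0,0,-40,0,0.57,0,0,-40,0,0.57,0,0,-25,0,0.57,0,0,-12,0,0.57,0,0,0,0,0.57]}}

```text
clock: 21.32
eef_pos: [609.2, -97.1, 172.1]
eef_rot: [-3.14, -0.001, 1.743]
wrist_force: [0.4, 0.8, 0.1]
finger_gap: 40.6
finger_force: 0.0
```

>>> {"api": "step_arm", "payload": {"series": [0,0,0,0,0.8,0,0,0,0,1,0,0,0,0,1,0,0,0,0,1,0,0,0,0,1], "squeeze": 30}}

```text
clock: 21.95
eef_pos: [610.4, -97.0, 173.6]
eef_rot: [3.139, 0.001, 1.743]
wrist_force: [5.0, 1.0, -0.1]
finger_gap: 15.0
finger_force: 30.0
```

>>> {"api": "step_arm", "payload": {"series": [1.6,0.3,-1.2,0,1,3.2,0.6,-2.3,0,1,3.1,0.5,-2.5,0,1,3,0.5,-2.6,0,1,2.9,0.5,-2.7,0,1,2.8,0.5,-2.8,0,1,2.7,0.5,-2.9,0,1,2.6,0.5,-3,0,1,2.5,0.4,-3.1,0,1,0,0,0,0,1]}}

```text
clock: 23.2
eef_pos: [633.9, -92.9, 149.0]
eef_rot: [-3.141, -0.0, 1.743]
wrist_force: [2.6, -2.6, -2.0]
finger_gap: 14.9
finger_force: 30.0
```

>>> {"api": "step_arm", "payload": {"series": [0,0,0,0,0.57,0,0,0,0,0.57,0,0,0,0,0.57,0,-2,25,0,0.57,0,0,45,0,0.57,0,0,60,0,0.57,0,0,60,0,0.57,0,0,50,0,0.57,-20,20,10,0,0.57,-30,30,0,0,0.57,-20,30,0,0,0.57,0,0,0,0,0.57]}}

```text
clock: 24.7
eef_pos: [563.0, -13.3, 400.9]
eef_rot: [3.14, 0.0, 1.745]
wrist_force: [0.6, -0.3, 1.0]
finger_gap: 40.8
finger_force: 0.0
```

```bash
python3 - <<'E'
from h import *
s=manip.read_state();print(s['eef_pos'],box(s['eef_pos']))
p,d,i=knob("scene")
vs,us=np.mgrid[110:330,380:560]; B=box(np.array([pt(i,d,u,v) for u,v in zip(us.ravel(),vs.ravel())]))
q=(abs(B[:,1])<115)&(B[:,2]>130)&(B[:,2]<285)&(B[:,0]>40)&(B[:,0]<130)
c=np.polyfit(B[q,2],B[q,0],1);print("lid angle",np.pi/2-np.arctan(-c[0]))
p,d,i=grab("wrist"); vs,us=np.mgrid[0:360:2,0:640:2]; B=box(np.array([pt(i,d,u,v) for u,v in zip(us.ravel(),vs.ravel())]))
q=(B[:,2]>325)&(B[:,2]<360)&(abs(B[:,1])<66); print(q.sum(),B[q].mean(0) if q.any() else 0,np.percentile(B[q],[5,50,95],axis=0) if q.any() else 0)
E
```

```text
[563.01571612 -13.28912024 400.85296268] [ -34.05582258 -106.6176798   400.85296268]
scene knob [384. 252.] box [  25.9 -178.8  146.1]
lid angle 1.3807653577640386
1242 [ 51.23953473 -13.39918313 340.8183552 ] [[ 47.04671988 -58.18428229 336.76833229]
 [ 50.7780505  -11.73264201 341.34959704]
 [ 56.85000713  26.57883997 343.06598117]]
```

>>> {"api": "step_arm", "payload": {"series": [12,24,0,0,0.57,18,36,0,0,0.57,22,36,0,0,0.57,14,24,0,0,0.57,0,0,0,0,0.57,0,0,-25,0,0.57,0,0,-23,0,0.57,0,0,-10,0,0.57,0,0,0,0,0.57,0,0,0,0,0.8,0,0,0,0,1,0,0,0,0,1,0,0,0,0,1,0,0,0,0,1], "squeeze": 25}}

```text
clock: 26.55
eef_pos: [630.0, 105.2, 342.0]
eef_rot: [3.141, 0.0, 1.743]
wrist_force: [0.1, 0.3, 1.7]
finger_gap: 10.8
finger_force: 25.0
```

>>> {"api": "step_arm", "payload": {"series": [-10,-1.8,-2,0,1,-10,-1.7,-2.6,0,1,-11,-1.9,-3.4,0,1,-11,-1.9,-4,0,1,-10.6,-1.9,-4.6,0,1,-10.5,-1.8,-5,0,1,-10.1,-1.8,-5.6,0,1,-10,-1.7,-6,0,1,-9.4,-1.6,-6.6,0,1,-9.4,-1.7,-7.1,0,1,-8.8,-1.5,-7.6,0,1,-8.5,-1.5,-7.9,0,1,-8,-1.4,-8.4,0,1,-7.8,-1.4,-8.8,0,1]}}

```text
clock: 28.3
eef_pos: [494.3, 81.6, 261.6]
eef_rot: [3.142, -0.0, 1.743]
wrist_force: [0.7, 4.6, -2.0]
finger_gap: 11.3
finger_force: 25.0
```

>>> {"api": "step_arm", "payload": {"series": [-7.2,-1.3,-9.2,0,1,-6.9,-1.2,-9.5,0,1,-6.2,-1.1,-9.9,0,1,-5.8,-1,-10.1,0,1,-5.2,-0.9,-10.5,0,1,-4.9,-0.9,-10.7,0,1,-4.1,-0.7,-11,0,1,-3.8,-0.7,-11.1,0,1,-3,-0.5,-11.3,0,1,-2.7,-0.5,-11.4,0,1,0,0,0,0,1]}}

```text
clock: 29.68
eef_pos: [444.8, 72.7, 156.6]
eef_rot: [-3.141, -0.0, 1.743]
wrist_force: [-0.5, 2.0, -3.5]
finger_gap: 11.2
finger_force: 25.0
```

>>> {"api": "step_arm", "payload": {"series": [-1,-0.2,-8,0,1,-1,-0.2,-8,0,1,-0.8,-0.1,-8,0,1,-0.7,-0.1,-6,0,1,-0.4,-0.1,-5,0,1,-0.3,0,-3,0,1,-0.2,0,-2.5,0,1,0,0,-2,0,1,0,0,-1.5,0,1,0,0,0,0,1]}}

```text
clock: 30.92
eef_pos: [440.1, 71.9, 113.1]
eef_rot: [-3.14, 0.0, 1.743]
wrist_force: [-5.6, -1.0, -3.1]
finger_gap: 11.2
finger_force: 25.0
```

>>> {"api": "step_arm", "payload": {"series": [0,0,-1,0,1,0,0,-1,0,1,0,0,-1,0,1,0,0,-1,0,1,0,0,0,0,1]}}

```text
clock: 31.55
eef_pos: [440.1, 71.9, 109.1]
eef_rot: [-3.14, 0.0, 1.743]
wrist_force: [-5.0, -0.6, -2.6]
finger_gap: 10.8
finger_force: 25.0
```

>>> {"api": "step_arm", "payload": {"series": [0,0,-1,0,1,0,0,-1,0,1,0,0,-1,0,1,0,0,-1,0,1,0,0,0,0,1]}}

```text
clock: 32.17
eef_pos: [440.2, 71.9, 107.2]
eef_rot: [-3.14, 0.0, 1.743]
wrist_force: [-21.8, -1.3, 31.6]
finger_gap: 10.7
finger_force: 25.0
```

```bash
python3 - <<'E'
from h import *
p,d,i=knob("scene")
vs,us=np.mgrid[150:290,360:520]; B=box(np.array([pt(i,d,u,v) for u,v in zip(us.ravel(),vs.ravel())]))
q=(abs(B[:,1])<115)&(B[:,2]>95)&(B[:,2]<130)&(B[:,0]>-85)&(B[:,0]<85)
c=np.polyfit(B[q,0],B[q,2],1);print(q.sum(),"lid tilt",-c[0],c[1])
E
```

```text
scene knob [384. 288.] box [  43.9 -177.    37.9]
6112 lid tilt 0.0023752296145667456 109.8425934428402
```

The lid is on its seat: the upward force is 32 N and the tilt about 0. I'll release and retreat.

>>> {"api": "step_arm", "payload": {"series": [0.5,0,1,0,1,0,0,0.5,0,0.57,0,0,0,0,0.57,0,0,0,0,0.57,0,0,0,0,0.57,0,0,15,0,0.57,0,0,40,0,0.57,0,0,50,0,0.57,-15,40,40,0,0.57,-20,50,0,0,0.57,-20,50,0,0,0.57,-15,40,0,0,0.57,-10,40,0,0,0.57,0,0,0,0,0.57,0,0,0,0,0.57]}}

```text
clock: 34.1
eef_pos: [361.2, 291.7, 252.5]
eef_rot: [3.141, 0.0, 1.743]
wrist_force: [-1.1, -0.5, -0.0]
finger_gap: 40.6
finger_force: 0.0
```

```bash
python3 - <<'E'
from h import *
p,d,i=knob("scene"); cv2.imwrite("pics/end.png",p)
vs,us=np.mgrid[150:290,360:520]; B=box(np.array([pt(i,d,u,v) for u,v in zip(us.ravel(),vs.ravel())]))
q=(abs(B[:,1])<115)&(B[:,2]>95)&(B[:,2]<130)&(B[:,0]>-85)&(B[:,0]<85)
c=np.polyfit(B[q,0],B[q,2],1);print(q.sum(),"lid tilt",-c[0],c[1],manip.read_state()['clock'])
E
```

```text
scene knob [384. 288.] box [  44.2 -177.9   38.1]
6126 lid tilt 0.0023145781395547886 109.86930353447626 34.15
```

View pics/end.png

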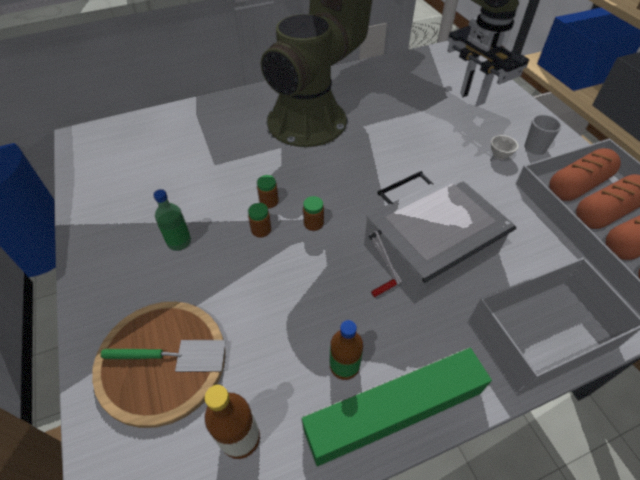

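The lid is shut around (440,225) and the stay is folded, with the knob at (384,288). The bottles and the other three jars stand where they were, and the arm is clear.

```bash
python3 -c "
from cell import manip
print(manip.sign_off())"
```

```text
the job is handed in; nothing more can be done
None
```

I put the green-capped jar upright in the box beside the white-capped one, locking the stay before placing it and unlocking it after, then lowered the lid fully shut and handed the job in at about 34 s.

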